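# Index the drying arm and hang the rinsed bottle

## Robot

A 6-joint arm with a two-finger parallel gripper is mounted at the origin on the work surface. World frame = base frame: x ahead of the robot, y to its left, z up, the work surface at z = 0. Lengths are in mm, angles in rad, forces in N, time in s.
With the tool pointing down it reaches from about 275 to 750 mm from the base axis. Payload 10.2 kg.
Tool frame: the origin (TCP) lies at the centre of the arm's flange, where the gripper is bolted on; the fingertips stand 173 mm ahead of it and the grasp point (between the pads) lies 155 mm ahead of it; z points along the fingers, y is the line along which they close (so a half turn about z gives the same grasp; the last joint's range is limited). The gripper opens to 85 mm and grips with 20 to 120 N. Pads are 22 mm wide; open, the fingers measure 114 mm over their backs; the gripper's body (76 mm by 85 mm) begins 54 mm behind the grasp point. The pads swing forward as they close: fully open they stand 13 mm farther back than shut.
Start: joints at [-1.476, 0.313, 1.498, -0, 1.331, -0.223], TCP at [164.038, -498.722, 404.694] pointing down, gripper open.
Joint ranges: [-2.94, 2.94], [-0.97, 2.17], [0.19, 2.56], [-1.23, 4.37], [0.02, 3.11], [-2.88, 2.88]. Speed limits (rad/s): [2.39, 2.39, 3.01, 3.14, 3.14, 3.14].

## Interface

Orientations are given as a unit quaternion [w, x, y, z].
In Python, from rig import status, capture, camera_info, ticket gives the robot as it stands.
- The arm moves only by the shell command python3 -m crank 'ROWS' [FORCE]. ROWS is JSON, a list of rows, each a list of 7 numbers: the shift along the tool's x, y, z as a fraction of full scale, then the turn, a rotation vector about the tool's x, y, z as a fraction of full scale, then the closure, from 0 (fully open) to 1 (shut). A call has 1 to 12 rows; each row is the pose to reach, as a shift and turn from the pose commanded when the call began, along the tool's axes at that moment; what a row does not reach only later rows make up. Full scale, the value 1, is 0.1 m for a shift and 45 degrees for a turn. A row lasts 1/10 s, in which the tool goes at most 50 mm and 8.59 degrees, less where a joint would pass 70% of its speed; a pose out of reach is approached as far as the arm can. A call with a number of a shift or a turn outside -1 to 1 is refused whole. A call with a gripper value outside its range is refused whole. The fingers move at their own pace and stop on an object; FORCE is the grip in N (left out, the last holds). Time passes only in rows, so rows that repeat a pose let the fingers close. It gives the time, the measured TCP pose, the force, the opening and the grip force at its end, in the units of the state.
- status.sense(): the state, without advancing time (a new reading comes with each control period).
- capture(name): name is "side" or "top" or "wrist"; returns (picture, depth): 480x640x3 uint8, red, green, blue; 480x640 float32, mm along the optical axis (not along the pixel's ray), 0 where there is no reading.
- camera_info(name): a dict with "K" (3x3 intrinsics, pixels), "camera_from_world" (4x4, takes a point from world to camera coordinates). Camera axes: x right, y up, looking along -z (the intrinsics and any distortion apply to the point x, -y, -z); pixel columns grow to the right and rows downward; lengths in mm; the calibration is good to about 2 mm. A picture is of the moment at which its call begins: read the wrist's pose just before it. camera_info takes no time and is no camera call; for the wrist camera it gives the pose at the moment of the call.
- ticket.finish_job(): hands the job in; it is judged then, once.
The state is a dict: "time_s": time; "joints": joint angles; "dq": joint speeds; "tau": joint torques, N m; "eef_pos": TCP position; "ee_rot": TCP orientation; "force": force on the tool from outside, world axes, zero at the start; "wrist_torque": the same for the moment, N m; "grip_width": opening from 0.0 (shut) to 1.0 (fully open); "grip_force": force on a finger pad.
Only numpy, scipy, OpenCV 4.12 (cv2) and the standard library are available. Lean on these libraries where they do the work, as an engineer would, in place of code of your own. Each camera call takes 0.05 s, during which the arm holds its last target. There are 200 camera calls.

## Task

The rinsed open bottle is to drip dry over the square drip tray. First pull up the spring plunger, swing the drying arm round to the next hole so that its peg stands over the square tray, and let the plunger snap fully home there; then take the open-necked bottle from the rack and hang it upside down on the peg, its mouth right down on the floor of the peg's cup. Leave the capped bottle, the wooden mandrel and the steel block where they are.

Things in the scene. Friction and masses are not known exactly. Their poses are not given: they have to be found in the camera images.
- stand: Fixed aluminium drying stand: round foot 124 mm in diameter under an index disc 172 mm in diameter, top face 42 mm above the bench. Origin: on the vertical swing axis, at bench level, z up. Five index holes 10.4 mm wide lie in the disc's top on a circle of 65 mm radius, at swing_arm angles -1.4, -0.7, 0, 0.7 and 1.4 rad; the drip tray is under one neighbour of the 0 hole, the pan under the other.
- swing_arm (a joint): Angle (rad) of the steel drying arm about the stand's vertical axis, positive anticlockwise from above, range -1.5 to 1.5, friction about 0.05 N m; at 0 the arm points along the stand's -x axis. It starts locked in the hole at 0. The arm is a flat bar 30 mm wide, underside 46 mm and top 58 mm above the bench, reaching 165 mm from the axis; hub 48 mm in diameter up to 73 mm high.
- plunger (a joint): Lift (m) of the spring plunger that the arm carries 65 mm from the axis: 0 = pin fully home, 10 mm deep in a hole; 0.010 = pin tip just clear on the disc's top; 0.018 = upper stop. The spring pushes it down with 5.5 N at 0, rising to 10 N at the top. The round-ended pin (8 mm) snaps in when within about 3 mm of a hole's centre.
- knob (a point): Centre of the plunger's round black knob, 28 mm in diameter, 24 mm tall, 101 mm above the bench when home; it rises with the plunger. Below it, from 58 to 84 mm high, is the plunger's housing, 24 mm in diameter. Pull the knob straight up.
- peg_foot (a point): Point on the axis of the vertical drying peg, on the floor of the cup at its foot, 150 mm from the swing axis, 60 mm above the bench. Steel peg 11 mm in diameter with a round tip 85.5 mm above this point; the cup round its foot is 58 mm in outer and 52 mm in inner diameter, its rim 22 mm above this point, so nothing wider than the neck goes in with it.
- drip_tray: Fixed square tray of sheet steel, 90 x 90 mm, 22 mm high. Origin: centre of its underside. It lies with its centre under the place of the peg for one of the two neighbouring holes.
- pan: Fixed round dark steel pan, 92 mm in diameter, 22 mm high, lying under the place of the peg for the other neighbouring hole. Origin: centre of its underside.
- rack: Fixed wooden pigeonhole rack, 110 mm deep (its x), 158 mm wide (its y), 73 mm high, open only at the front, which looks along its -x axis; two bays side by side, each 70 mm wide and 62 mm high inside, centred at y = +38 and -38 mm, floor 5 mm thick. Origin: centre of its underside.
- bottle: Square white plastic bottle, open and empty: body 54 x 54 mm and 102 mm long, then a round neck 26 mm in outer and 18 mm in inner diameter, 44 mm long, 146 mm in all, about 0.14 kg; wall 4 mm. Origin: centre of its base; its z axis runs along it to the mouth, x and y across the flat sides. It starts lying in one bay of the rack, neck out; only the neck stands out of the front.
- mouth (a point): Centre of the open bottle's mouth, 146 mm along z from its base.
- capped_bottle: Bystander: like the open bottle (54 x 54 mm) but with a wide black screw cap, 46 mm in diameter, 136 mm long in all; lies in the other bay, cap out. Origin: centre of its base, z along it to the cap.
- mandrel: Bystander: wooden bracelet mandrel standing upright, a cone 68 mm in diameter at the foot, 26 mm at the top, 225 mm tall. Origin: centre of its underside.
- block: Bystander: steel bench block, 70 x 70 x 28 mm. Origin: centre of its underside.
Things that resemble listed ones, but are neither listed nor needed, are in the scene too. What is shaped like the bottle but turquoise is not meant. Leave any green look-alike of the drip_tray alone.

How it is judged (in metres and radians):
On the way, in this order (a step that is already met when the one before it is completed fails the run):
1. the plunger is pulled up until its pin is clear of the disc (value of joint plunger above 0.0095 m), for 0.1 s.
2. the arm is at the hole over the square tray with the pin snapped home, the bottle not yet on the peg (value of joint plunger below 0.002 m and horizontal distance between peg_foot and drip_tray below 0.012 m and horizontal distance between mouth and peg_foot above 0.04 m), for 0.2 s.
At the end, for the whole second after the job is handed in: Pin home (lift under 2 mm) in the hole that puts the peg within 12 mm (seen from above) of the square tray's centre; open bottle at rest upside down on the peg: mouth within 8 mm of the peg's axis and under 6 mm above the cup's floor, base over 140 mm above that floor (value of joint plunger below 0.002 m and horizontal distance between peg_foot and drip_tray below 0.012 m and horizontal distance between mouth and peg_foot below 0.008 m and z of mouth in the frame of peg_foot below 0.006 m and z of bottle in the frame of peg_foot above 0.14 m and linear speed of bottle below 0.02 m/s); the robot touches nothing.
It fails at once if the capped bottle is moved more than 20 mm (distance of capped_bottle from where it was at the start of the episode above 0.02 m).
It fails at once if the mandrel is moved more than 20 mm or tipped over (distance of mandrel from where it was at the start of the episode above 0.02 m or angle between mandrel's own z axis and vertical above 0.3 rad).
It fails at once if the block is moved more than 20 mm or tipped over (distance of block from where it was at the start of the episode above 0.02 m or angle between block's own z axis and vertical above 0.3 rad).
It also fails if it takes over 72 s, if anything falls off the work surface, if the arm or the gripper's body presses on something with over 40 N, if the wrist force passes 120 N, or if a joint passes its speed limit or range.

## Working session

There is one attempt and no reset: what is moved stays moved. The work goes in short steps, Python scripts to look and compute and a shell command to move; the robot and the scene stay as the last step left them, time stands still between calls to the robot, and variables do not carry over. Pictures are saved under pics/ and viewed, at most 11 in all, crops included, and the job is handed in when it is done.

```bash
mkdir -p pics; ls; cat > h.py <<'E'
import numpy as np,cv2
from rig import status,capture,camera_info
def snap(n,f):
    ci=camera_info(n);p,d=capture(n);cv2.imwrite(f'pics/{f}.png',p[:,:,::-1])
    np.savez(f'pics/{f}.npz',p=p,d=d,K=np.array(ci['K']),T=np.array(ci['camera_from_world']));return p,d
def load(f): return np.load(f'pics/{f}.npz')
def ray(z,u,v):
    K,T=z['K'],z['T'];dc=np.linalg.inv(K)@[u,v,1];dc=dc*[1,-1,-1]
    R=T[:3,:3];return -R.T@T[:3,3],R.T@dc
def on(z,u,v,h):
    o,d=ray(z,u,v);return o+d*(h-o[2])/d[2]
def cloud(z):
    K,T=z['K'],z['T'];v,u=np.mgrid[:480,:640];d=z['d']
    c=np.stack([u,v,np.ones_like(u)],-1)@np.linalg.inv(K).T*d[...,None]*[1,-1,-1]
    return (c-T[:3,3])@T[:3,:3]
E
python3 - <<'E'
from h import *
a,_=snap('top','t0');b,_=snap('side','s0')
print(camera_info('top'),camera_info('side'),status.sense())
E
```

```text
pics
{'K': array([[529.08144594,   0.        , 325.08823142],
       [  0.        , 529.08144594, 237.73450292],
       [  0.        ,   0.        ,   1.        ]]), 'camera_from_world': array([[ 2.72802794e-02, -9.99524855e-01,  1.43474630e-02,
        -1.71693825e+02],
       [ 9.96988219e-01,  2.82477946e-02,  7.22257082e-02,
        -5.53299637e+02],
       [-7.25966747e-02,  1.23339141e-02,  9.97285113e-01,
        -1.31171463e+03],
       [ 0.00000000e+00,  0.00000000e+00,  0.00000000e+00,
         1.00000000e+00]])} {'K': array([[493.53188464,   0.        , 315.2711992 ],
       [  0.        , 493.53188464, 231.30437383],
       [  0.        ,   0.        ,   1.        ]]), 'camera_from_world': array([[-9.55791735e-01, -2.93570624e-01, -1.66867856e-02,
         4.90610555e+02],
       [ 1.75041991e-01, -6.13655707e-01,  7.69926604e-01,
        -2.42548471e+02],
       [-2.36267774e-01,  7.32968596e-01,  6.37914239e-01,
        -9.30993632e+02],
       [ 0.00000000e+00,  0.00000000e+00,  0.00000000e+00,
         1.00000000e+00]])} {'time_s': 0.1, 'joints': array([-1.47639806e+00,  3.13385795e-01,  1.49834326e+00, -1.20548257e-05,
        1.33098988e+00, -2.23363139e-01]), 'dq': array([-0.00023013, -0.00203792, -0.00091071, -0.00097414, -0.00016612,
       -0.00040859]), 'tau': array([ 3.63958083e-03, -4.12902975e+01, -2.60137439e+01, -1.19856127e-04,
        3.13004646e-03,  4.79459152e-05]), 'eef_pos': array([ 164.03436963, -498.68390186,  404.20313395]), 'ee_rot': array([-5.62344572e-04,  9.87404606e-01,  1.58214499e-01,  3.04453725e-05]), 'force': array([-0.8985265 ,  0.4147208 , -1.34325744]), 'wrist_torque': array([-0.00716576,  0.02840614,  0.0031441 ]), 'grip_force': 0.0, 'grip_width': 1.0026248365328025}
```

View pics/t0.png

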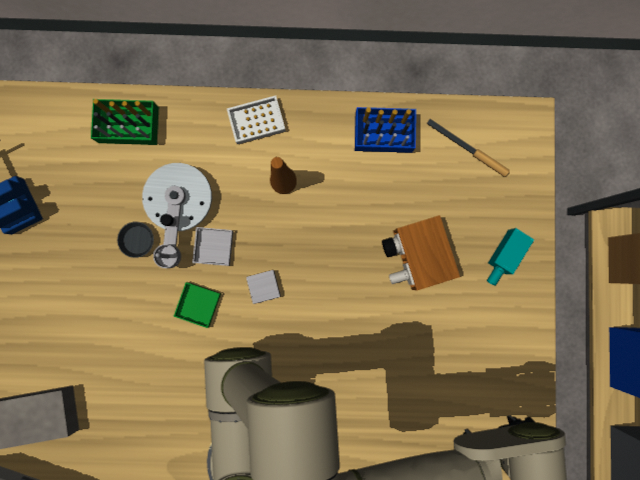

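View pics/s0.png

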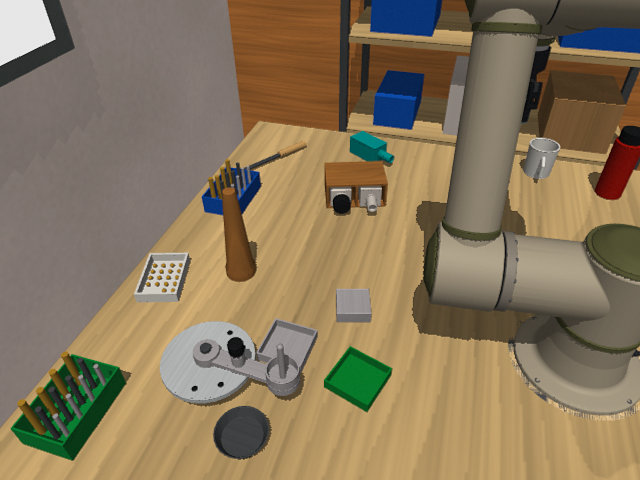

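Top view: stand at (176,195), arm pointing to the robot, knob (167,220), peg/cup (167,256), square tray (214,247), pan (136,239), rack (430,253) with the open neck at (400,278) and the cap at (390,246).

```bash
cat > m.py <<'E'
from h import *
z=load('t0');P=cloud(z);p=z['p'].astype(int)
v,u=np.mgrid[:480,:640]
def reg(u0,u1,v0,v1): return (u>=u0)&(u<u1)&(v>=v0)&(v<v1)
def show(n,m):
    q=P[m]; print(n,m.sum(),q.mean(0).round(1) if len(q) else '', 'med',np.median(q,0).round(1) if len(q) else '')
s=reg(120,240,150,280);Z=P[...,2]
def circ(n,m,h):
    c=max(cv2.findContours(m.astype(np.uint8),0,1)[0],key=cv2.contourArea)
    (a,b),r=cv2.minEnclosingCircle(c); el=cv2.fitEllipse(c) if len(c)>5 else None
    print(n,(a,b),r,el, on(z,*(el[0] if el else (a,b)),h).round(1))
bright=p.sum(2)
for lo,hi in[(36,48),(54,62),(68,78),(78,90),(95,120),(120,150)]: show(f'z{lo}-{hi}',s&(Z>lo)&(Z<hi))
circ('disc',s&(Z>30)&reg(138,215,160,235),42)
show('knob',(s&(Z>95)&(bright<150)&(v<240)))
circ('knob',s&(bright<120)&reg(155,180,208,235)&(Z>90),113)
def rect(n,m,h):
    c=max(cv2.findContours(m.astype(np.uint8),0,1)[0],key=cv2.contourArea)
    r=cv2.minAreaRect(c);b=cv2.boxPoints(r);w=np.array([on(z,*x,h) for x in b])
    print(n,r,on(z,*r[0],h).round(1),w.round(0).tolist())
rect('tray',reg(190,240,222,272)&(Z>8)&(Z<40),22)
rect('block',reg(245,285,265,308)&(Z>12),28)
rect('rack',reg(380,470,205,300)&(Z>60),73)
print(on(z,266,119,0))
show('neck',reg(385,412,265,290)&(Z>15)&(Z<60)&(bright>300))
show('cap',reg(378,398,232,262)&(Z>15)&(bright<120))
q=P[reg(385,412,262,290)&(Z>15)&(Z<62)&(bright>300)]
print(q[::6].round(0).tolist())
show('mandrel',reg(262,300,150,196)&(Z>205))
# side
z=load('s0');P=cloud(z);p=z['p'].astype(int);bright=p.sum(2);Z=P[...,2]
print('SIDE');show('knob',reg(225,250,335,360)&(bright<120))
circ('knob',reg(225,250,335,360)&(bright<120),101)
show('peg',reg(270,292,340,375)&(Z>95)); show('pegtip',reg(270,292,340,375)&(Z>135))
show('neck',reg(355,385,190,215)&(Z>15)&(bright>300))
circ('disc',reg(150,260,320,405)&(Z>36)&(Z<48),42)
E
python3 m.py
```

```text
z36-48 2872 [655.  213.1  41.2] med [657.3 203.1  41.1]
z54-62 665 [555.8 220.6  57.9] med [548.7 220.2  57.9]
z68-78 145 [566.1 219.6  72.8] med [525.9 215.2  72.4]
z78-90 96 [504.8 223.9  81.4] med [502.6 221.6  81. ]
z95-120 143 [576.  218.5 109.7] med [582.8 219.  111. ]
z120-150 31 [499.8 223.5 136. ] med [499.4 222.9 139.3]
disc (177.0174560546875, 199.16453552246094) 36.850189208984375 ((176.858154296875, 197.1571044921875), (67.81312561035156, 70.08104705810547), 24.68103790283203) [646.9 214.8  42. ]
knob 115 [583.3 217.6 110. ] med [583.4 217.5 111. ]
knob (167.0, 219.5) 6.500100135803223 ((166.87718200683594, 219.94708251953125), (10.21535587310791, 12.659521102905273), 107.522705078125) [582.4 216.3 113. ]
tray ((212.74588012695312, 245.79507446289062), (37.30072784423828, 35.85215377807617), 5.19442892074585) [529.6 124.8  22. ] [[488.0, 173.0, 22.0], [578.0, 169.0, 22.0], [572.0, 76.0, 22.0], [482.0, 80.0, 22.0]]
block ((263.1597595214844, 286.22406005859375), (28.085227966308594, 28.664968490600586), 75.0685806274414) [432.2  -5.6  28. ] [[455.0, 39.0, 28.0], [476.0, -
[... 1314 characters left out ...]
4.0, -329.0, 41.0], [455.0, -370.0, 50.0], [452.0, -335.0, 37.0], [448.0, -371.0, 41.0]]
mandrel 163 [698.3 -47.6 234.6] med [701.1 -46.1 223.1]
SIDE
knob 264 [579.4 231.8 117.1] med [582.4 228.  113.3]
knob (235.5, 347.34210205078125) 9.97631549835205 ((235.47903442382812, 347.11773681640625), (15.94432544708252, 19.296157836914062), 166.54869079589844) [586.2 221.1 101. ]
peg 153 [496.3 236.8 133.4] med [498.7 231.8 126.1]
pegtip 55 [491.7 246.3 166.2] med [499.  230.1 143.8]
neck 341 [ 470.4 -346.7   42.3] med [ 468.  -354.5   42.7]
disc (207.5, 361.5) 49.117305755615234 ((206.0281524658203, 362.70806884765625), (74.61726379394531, 92.3648452758789), 65.52863311767578) [648.5 228.5  42. ]
```

```bash
python3 -c "
import cv2
a=cv2.imread('pics/t0.png');b=cv2.imread('pics/s0.png')
x=cv2.resize(a[205:300,370:470],(400,380),interpolation=2);y=cv2.resize(b[150:225,315:395],(400,375),interpolation=2)
y=cv2.copyMakeBorder(y,0,5,0,0,0);cv2.imwrite('pics/c0.png',cv2.hconcat([x,y]))"
```

```text
(no output)
```

View pics/c0.png

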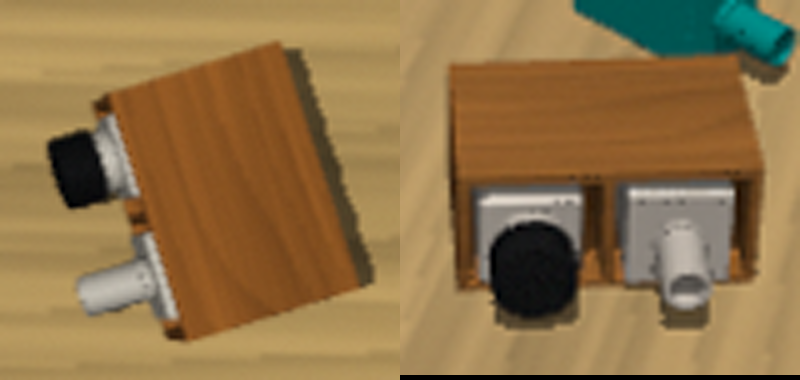

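```bash
cat >> h.py <<'E'
from scipy.spatial.transform import Rotation as Ro
def pose():
    s=status.sense();q=np.array(s['ee_rot']);return np.array(s['eef_pos']),Ro.from_quat(q,scalar_first=True),s
def down(a): # tool down, tool x at world angle a (rad)
    x=[np.cos(a),np.sin(a),0];z=[0,0,-1.];return Ro.from_matrix(np.column_stack([x,np.cross(z,x),z]))
def rel(p,R,p0=None,R0=None,off=0):
    """fractions to type; off: p is the point off mm ahead along target tool z"""
    if R0 is None: p0,R0,_=pose()
    t=np.array(p,float)-off*R.as_matrix()[:,2]
    return np.r_[R0.inv().apply(t-p0)/100,(R0.inv()*R).as_rotvec()/np.radians(45)].round(3)
def st():
    p,R,s=pose();m=R.as_matrix();print('t',round(s['time_s'],2),'p',p.round(1),'x',m[:,0].round(3),'z',m[:,2].round(3),'j',s['joints'].round(3),'F',s['force'].round(1),'g',round(s['grip_width'],3),round(s['grip_force'],1))
E
C='python3 -m crank'
R='[[0.99,-0.9,-0.03,0,0,0,0],[0.99,-0.9,-0.03,0,0,0,0],[0.99,-0.9,-0.03,0,0,0,0]]'
python3 -m crank '[[0.5,-0.45,-0.03,0,0,0,0],[0.99,-0.9,-0.03,0,0,0,0],[0.99,-0.9,-0.03,0,0,0,0],[0.99,-0.9,-0.03,0,0,0,0]]'
python3 -m crank '[[0.99,-0.9,-0.03,0.2,0,0,0],[0.99,-0.9,-0.03,0.2,0,0,0],[0.99,-0.9,-0.03,0.2,0,0,0]]'
python3 -c "from h import *;st()"
```

```text
time_s: 0.5
eef_pos: [231.4, -379.5, 407.9]
ee_rot: [-0.0, 0.987, 0.16, 0.0]
force: [1.1, -0.5, 0.8]
grip_width: 1.003
grip_force: 0.0
time_s: 0.8
eef_pos: [296.5, -264.3, 410.5]
ee_rot: [-0.078, 0.984, 0.158, -0.012]
force: [0.1, -0.9, 0.7]
grip_width: 1.0
grip_force: 0.0
t 0.8 p [ 296.5 -264.3  410.5] x [0.95  0.313 0.   ] z [-0.049  0.15  -0.988] j [-1.033  0.047  1.806  0.035  1.443  0.213] F [ 0.1 -0.9  0.7] g 1.0 0.0
```

```bash
python3 -m crank '[[0,0,0,-0.2,0,0,0],[0,0,0,-0.2,0,0,0]]' >/dev/null; python3 -c "
from h import *
st();print(rel([540,190,420],down(-.06)))"
```

```text
t 1.0 p [ 296.1 -265.4  410.9] x [ 0.949  0.314 -0.   ] z [ 0.001 -0.003 -1.   ] j [-1.028e+00  2.000e-02  1.831e+00 -1.000e-03  1.288e+00  2.240e-01] F [-0.1  0.4 -0.1] g 1.002 0.0
[ 3.746e+00 -3.558e+00 -1.010e-01  3.000e-03 -1.000e-03  4.830e-01]
```

```bash
for i in 1 2 3; do python3 -m crank '[[0.94,-0.89,-0.02,0,0,0,0],[0.94,-0.89,-0.02,0,0,0,0],[0.94,-0.89,-0.02,0,0,0,0]]' >/dev/null; done
python3 -m crank '[[0.94,-0.89,-0.02,0,0,0.24,0],[0.94,-0.89,-0.02,0,0,0.48,0],[0.94,-0.89,-0.02,0,0,0.48,0],[0.94,-0.89,-0.02,0,0,0.48,0],[0.94,-0.89,-0.02,0,0,0.48,0]]' >/dev/null
python3 - <<'E'
from h import *
st();snap('wrist','w1');print(camera_info('wrist'))
E
```

```text
t 2.4 p [542.4 189.3 417.7] x [ 0.998 -0.058 -0.004] z [-0.004 -0.    -1.   ] j [0.132 0.415 1.319 0.    1.411 1.761] F [ 0.6 -0.2 -0.4] g 0.996 0.0
{'K': array([[365.12210287,   0.        , 317.79999272],
       [  0.        , 365.12210287, 244.00853999],
       [  0.        ,   0.        ,   1.        ]]), 'camera_from_world': array([[-5.94172099e-02, -9.98233236e-01,  3.72045324e-05,
         2.21591679e+02],
       [ 9.47533005e-01, -5.64111387e-02, -3.14641046e-01,
        -4.57355945e+02],
       [ 3.14087249e-01, -1.86598406e-02,  9.49210730e-01,
        -5.58463246e+02],
       [ 0.00000000e+00,  0.00000000e+00,  0.00000000e+00,
         1.00000000e+00]])}
```

View pics/w1.png

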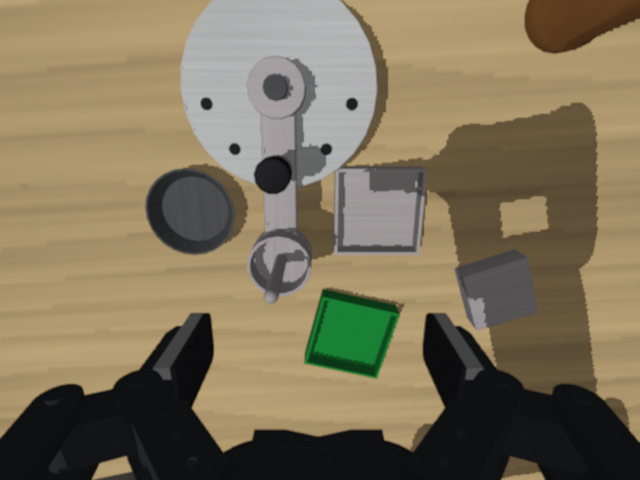

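Wrist view: knob (273,174), hub (276,87), holes (206,103), (235,149), (326,149), (351,104), peg tip (270,297), cup (279,264), tray corners about (337,167)–(424,254).

```bash
cat > m2.py <<'E'
from h import *
from scipy.optimize import least_squares
z=load('w1');p=z['p'].astype(int);b=p.sum(2)
def cen(u0,u1,v0,v1,f):
    m=np.zeros(b.shape,np.uint8);m[v0:v1,u0:u1]=f[v0:v1,u0:u1]
    n,l,s,c=cv2.connectedComponentsWithStats(m);i=1+s[1:,4].argmax();return c[i],s[i,4]
H=[]
for u,v in[(206,103),(235,149),(326,149),(351,104)]:
    c,a=cen(u-10,u+11,v-9,v+10,b<200);H.append(on(z,*c,42));print('hole',c.round(1),a,H[-1].round(1))
H=np.array(H)
r=least_squares(lambda x:np.concatenate([(H[:,:2]-x[:2]-65*np.c_[np.cos(x[2]+np.array([-1.4,-.7,.7,1.4])),np.sin(x[2]+np.array([-1.4,-.7,.7,1.4]))]).ravel()]),[648,214,3.08])
print(r.x,r.fun.round(1))
d=np.array([np.cos(r.x[2]),np.sin(r.x[2])]);A=r.x[:2]
print('pred knob',A+65*d,'peg',A+150*d)
d=np.array([np.cos(r.x[2]+.7),np.sin(r.x[2]+.7)]);print('pred knob',A+65*d,'peg.7',A+150*d)
c,a=cen(250,296,150,198,b<110);print('knob',c,a,[on(z,*c,h).round(1) for h in(101,107,113)])
c,a=cen(262,278,286,304,(b>180)&(b<420));print('pegtip ~',on(z,271,295,143))
T=np.array([on(z,u,v,22) for u,v in[(336,168),(425,169),(418,253),(335,252)]]);print('tray',T.mean(0))
print('hub',on(z,276,87,73),'cam',ray(z,0,0)[0])
E
python3 m2.py
```

```text
hole [206.2 103.5] 86 [643.9 282.6  42. ]
hole [234.5 148.6] 77 [604.1 262.8  42. ]
hole [325.6 149. ] 84 [598.9 179.7  42. ]
hole [351.6 103.7] 89 [636.2 155.   42. ]
[651.1067724  218.1873102    3.08068106] [-0.1 -0.2  0.1 -0.2  0.   0.3  0.   0.1]
pred knob [586.22731736 222.14411615] peg [501.38495307 227.31840086]
pred knob [598.93518371 179.41714984] peg.7 [530.71079851 128.71770938]
knob [273.21169355 174.18951613] 992 [array([586.4, 222.2, 101. ]), array([587.2, 221.4, 107. ]), array([587.9, 220.6, 113. ])]
pegtip ~ [504.19404497 226.9170421  143.        ]
tray [532.09090424 128.85024718  22.        ]
hub [650.72815038 216.93869754  73.        ] cam [622.16374522 185.5852906  385.73097721]
```

```bash
python3 -c "
from h import *
print(rel([586.2,222.1,330],down(-.061)))"
```

```text
[ 0.422 -0.36   0.879  0.001  0.004  0.002]
```

```bash
python3 -m crank '[[0.42,-0.36,0.2,0,0.004,0,0],[0.42,-0.36,0.6,0,0.004,0,0],[0.42,-0.36,0.88,0,0.004,0,0],[0.42,-0.36,0.88,0,0.004,0,0],[0.42,-0.36,0.88,0,0.004,0,0.3]]' >/dev/null; python3 -c "
from h import *
st();print(rel([586.2,222.1,259],down(-.061)))"
```

```text
t 2.95 p [586.1 222.1 332. ] x [ 0.998 -0.06   0.003] z [ 0.003 -0.    -1.   ] j [ 1.760e-01  5.950e-01  1.266e+00 -1.000e-03  1.278e+00  1.807e+00] F [-0.6 -0.4  1.3] g 0.864 0.0
[-0.002  0.     0.73  -0.    -0.004  0.001]
```

```bash
python3 -m crank '[[0,0,0.35,0,-0.002,0,0.3],[0,0,0.72,0,-0.002,0,0.3],[0,0,0.72,0,-0.002,0,0.3],[0,0,0.72,0,-0.002,0,0.8],[0,0,0.72,0,-0.002,0,0.8],[0,0,0.72,0,-0.002,0,0.8],[0,0,0.72,0,-0.002,0,0.8],[0,0,0.72,0,-0.002,0,0.8],[0,0,0.72,0,-0.002,0,0.8]]' 60; python3 -c "
from h import *
st()"
```

```text
time_s: 3.85
eef_pos: [586.6, 222.7, 262.3]
ee_rot: [0.0, 1.0, -0.03, 0.003]
force: [-3.3, -5.2, 8.3]
grip_width: 0.311
grip_force: 58.5
t 3.85 p [586.6 222.7 262.3] x [ 0.998 -0.059  0.006] z [ 0.006 -0.001 -1.   ] j [ 0.177  0.667  1.336 -0.002  1.133  1.807] F [-3.3 -5.2  8.3] g 0.311 58.5
```

```bash
python3 -m crank '[[0,0,-0.07,0,0,0,0.8],[0,0,-0.14,0,0,0,0.8],[0,0,-0.14,0,0,0,0.8],[0,0,-0.14,0,0,0,0.8]]' 70; python3 - <<'E'
from h import *
st();p,R,_=pose()
A=np.array([651.1,218.2]);k=np.array([586.2,222.1]) 
for th in(.1,.2,.3,.4,.5,.6,.7):
    c,s=np.cos(th),np.sin(th);M=np.array([[c,-s],[s,c]])
    d=M@(k-A)+A-k
    print(th,np.r_[R.inv().apply([*d,0])/100,(R.inv()*Ro.from_rotvec([0,0,th])*R).as_rotvec()/np.radians(45)].round(3))
E
```

```text
time_s: 4.25
eef_pos: [586.7, 222.8, 273.7]
ee_rot: [0.0, 1.0, -0.03, 0.003]
force: [7.3, -2.2, -9.3]
grip_width: 0.303
grip_force: 69.3
t 4.25 p [586.7 222.8 273.7] x [ 0.998 -0.06   0.005] z [ 0.005 -0.    -1.   ] j [ 1.770e-01  6.540e-01  1.326e+00 -1.000e-03  1.156e+00  1.808e+00] F [ 7.3 -2.2 -9.3] g 0.303 69.3
0.1 [ 0.003  0.065  0.     0.001  0.    -0.127]
0.2 [ 0.013  0.129  0.     0.001  0.    -0.255]
0.3 [ 0.029  0.192  0.     0.002  0.    -0.382]
0.4 [ 0.051  0.253  0.     0.003  0.    -0.509]
0.5 [ 0.079  0.312  0.     0.003  0.    -0.637]
0.6 [ 0.113  0.367  0.001  0.004  0.    -0.764]
0.7 [ 0.153  0.419  0.001  0.005  0.    -0.891]
```

```bash
python3 -m crank '[[0,0,-0.015,0,0,0,0.8],[0,0,-0.015,0,0,0,0.8],[0.003,0.065,-0.015,0,0,-0.127,0.8],[0.013,0.129,-0.015,0,0,-0.255,0.8],[0.013,0.129,-0.015,0,0,-0.255,0.8]]' 70; python3 -c "
from h import *
st()"
```

```text
time_s: 4.75
eef_pos: [587.1, 209.5, 274.8]
ee_rot: [0.0, 0.997, 0.072, 0.002]
force: [5.6, -0.1, -9.5]
grip_width: 0.302
grip_force: 69.6
t 4.75 p [587.1 209.5 274.8] x [0.99  0.143 0.004] z [ 0.004  0.    -1.   ] j [ 1.550e-01  6.450e-01  1.339e+00 -1.000e-03  1.153e+00  1.583e+00] F [ 5.6 -0.1 -9.5] g 0.302 69.6
```

```bash
python3 -m crank '[[0.003,0.065,0,0,0,-0.127,0.8],[0.013,0.129,0,0,0,-0.255,0.8],[0.029,0.192,0,0,0,-0.382,0.8],[0.051,0.253,0,0,0,-0.509,0.8],[0.079,0.312,0,0,0,-0.637,0.8],[0.079,0.312,0,0,0,-0.637,0.8],[0.079,0.312,0,0,0,-0.637,0.8]]' 70; python3 -c "
from h import *
st();print(rel([598.9,179.4,274.8],down(-.061+.7)))"
```

```text
time_s: 5.45
eef_pos: [598.7, 180.6, 274.3]
ee_rot: [0.0, 0.949, 0.314, 0.001]
force: [1.7, -0.6, -9.6]
grip_width: 0.302
grip_force: 69.8
t 5.45 p [598.7 180.6 274.3] x [0.803 0.596 0.001] z [ 0.002 -0.    -1.   ] j [ 0.106  0.65   1.332 -0.     1.158  1.038] F [ 1.7 -0.6 -9.6] g 0.302 69.8
[-0.006  0.01  -0.005  0.001 -0.002 -0.001]
```

Within 1.2 mm. Nudge and lower.

```bash
python3 -m crank '[[0,0.01,0,0,0,0,0.8],[0,0.01,0.08,0,0,0,0.8],[0,0.01,0.15,0,0,0,0.8],[0,0.01,0.15,0,0,0,0.8],[0,0.01,0.15,0,0,0,0.8]]' 70; python3 -c "
from h import *
st()"
```

```text
time_s: 5.95
eef_pos: [599.2, 179.8, 262.3]
ee_rot: [0.001, 0.949, 0.316, 0.001]
force: [-13.3, -3.5, 18.5]
grip_width: 0.298
grip_force: 72.8
t 5.95 p [599.2 179.8 262.3] x [0.801 0.599 0.002] z [ 0.003 -0.001 -1.   ] j [ 1.050e-01  6.640e-01  1.342e+00 -1.000e-03  1.133e+00  1.034e+00] F [-13.3  -3.5  18.5] g 0.298 72.8
```

```bash
python3 -m crank '[[0,0,0,0,0,0,0.3],[0,0,0,0,0,0,0.3],[0,0,0,0,0,0,0.3],[0,0,0,0,0,0,0.3],[0,0,-0.4,0,0,0,0.3],[0,0,-0.9,0,0,0,0.3],[0,0,-0.9,0,0,0,0]]' 70 >/dev/null; python3 - <<'E'
from h import *
st()
for i,off in enumerate([1]):
    pass
snap('wrist','w2');snap('side','s2')
a=cv2.imread('pics/w2.png');b=cv2.imread('pics/s2.png')
cv2.imwrite('pics/c2.png',cv2.hconcat([cv2.resize(a,(400,300)),cv2.resize(b[290:440,150:350],(400,300))]))
z=load('s2');P=cloud(z);m=(z['p'].sum(2)<110);u=np.mgrid[:480,:640];m&=(u[0]>320)&(u[0]<370)&(u[1]>225)&(u[1]<270)
print(m.sum(),np.percentile(P[m],[5,50,95],axis=0).round(1))
E
```

```text
t 6.65 p [599.9 179.9 356.3] x [0.801 0.598 0.012] z [ 0.014  0.001 -1.   ] j [ 0.105  0.571  1.239 -0.     1.317  1.034] F [ 0.  -0.6 -1. ] g 0.844 0.0
234 [[584.5 173.6  44.5]
 [593.5 187.9 110.7]
 [608.7 219.4 115.7]]
```

View pics/c2.png

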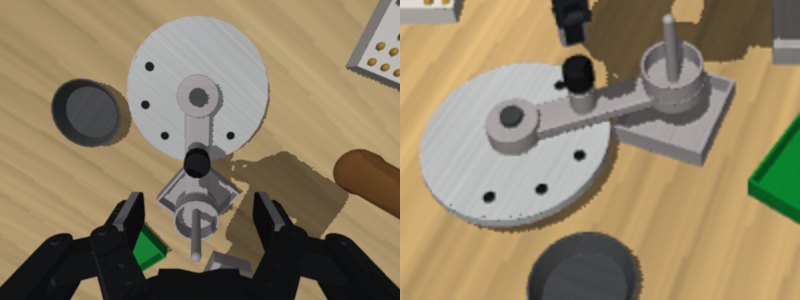

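The arm now stands over the square tray (knob (197,163), cup (194,215) in the left half); next check the knob height and position numerically.

```bash
python3 - <<'E'
from h import *
z=load('w2');P=cloud(z);b=z['p'].astype(int).sum(2);v,u=np.mgrid[:480,:640]
m=(b<110)&(abs(u-315)<28)&(abs(v-258)<30);print(m.sum(),np.percentile(P[m][:,2],[5,25,50,75,95]).round(1))
c=[u[m].mean(),v[m].mean()];print(c,[on(z,*c,h).round(1) for h in(101,107,119)])
z=load('w1');P=cloud(z);b=z['p'].astype(int).sum(2)
m=(b<110)&(abs(u-273)<23)&(abs(v-174)<24);print('before',np.percentile(P[m][:,2],[5,25,50,75,95]).round(1))
z=load('w2')
# hole check
b=z['p'].astype(int).sum(2);ms=((b<200)&(v<235)&(u>210)&(u<400)).astype(np.uint8)
n,l,s,c=cv2.connectedComponentsWithStats(ms)
for i in range(1,n):
    if 20<s[i,4]<400: print(c[i].round(1),s[i,4],on(z,*c[i],42).round(1))
# next: rack pose for bottle
z=load('t0')
E
```

```text
1568 [ 97.6 110.9 111.9 112.4 113.1]
[np.float64(315.2283163265306), np.float64(260.5982142857143)] [array([598.5, 179.8, 101. ]), array([600.3, 181.1, 107. ]), array([603.8, 183.7, 119. ])]
before [103.8 111.4 112.1 112.6 113.3]
[238.8 106.1] 137 [644.  282.7  42. ]
[232.2 167.3] 120 [604.2 262.9  42. ]
[368.5 216.6] 105 [636.4 155.1  42. ]
[263.3 216.8] 106 [586.4 222.1  42. ]
```

```bash
cat >> h.py <<'E'
def seq(p1,R1,n,off=0,off0=0):
    p0,R0,_=pose();m=lambda R:R.as_matrix()[:,2]
    dr=(R1*R0.inv()).as_rotvec()/n;g0=p0+off*m(R0);g1=np.array(p1,float)
    for i in range(n):
        Ra=Ro.from_rotvec(dr*i)*R0;Rb=Ro.from_rotvec(dr*(i+1))*R0
        pa=g0+(g1-g0)*i/n-off*m(Ra);print(rel(g0+(g1-g0)*(i+1)/n,Rb,pa,Ra,off).tolist())
E
python3 -c "
from h import *
seq([433,-250,380],down(np.radians(-71)),5)"
```

```text
[-0.78, 0.49, -0.061, -0.0, -0.001, 0.479]
[-0.546, 0.742, -0.061, -0.0, -0.001, 0.479]
[-0.235, 0.891, -0.06, -0.0, -0.001, 0.479]
[0.108, 0.915, -0.06, -0.0, -0.001, 0.479]
[0.437, 0.811, -0.06, -0.0, -0.001, 0.479]
```

```bash

python3 -m crank '[[-0.4,0.25,-0.06,0,0,0.16,0],[-0.78,0.49,-0.06,0,0,0.32,0],[-0.78,0.49,-0.06,0,0,0.48,0]]' >/dev/null
python3 -m crank '[[-0.35,0.45,-0.06,0,0,0.16,0],[-0.55,0.74,-0.06,0,0,0.32,0],[-0.55,0.74,-0.06,0,0,0.48,0]]' >/dev/null
python3 -m crank '[[-0.12,0.45,-0.06,0,0,0.16,0],[-0.235,0.89,-0.06,0,0,0.32,0],[-0.235,0.89,-0.06,0,0,0.48,0]]' >/dev/null
python3 -m crank '[[0.05,0.45,-0.06,0,0,0.16,0],[0.11,0.91,-0.06,0,0,0.32,0],[0.11,0.91,-0.06,0,0,0.48,0]]' >/dev/null
python3 -m crank '[[0.22,0.4,-0.06,0,0,0.16,0],[0.44,0.81,-0.06,0,0,0.32,0],[0.44,0.81,-0.06,0,0,0.48,0],[0.44,0.81,-0.06,0,0,0.48,0],[0.44,0.81,-0.06,0,0,0.48,0]]' >/dev/null
python3 - <<'E'
from h import *
st();snap('wrist','w3');print(ray(load('w3'),0,0)[0])
E
```

```text
t 8.45 p [ 432.7 -248.9  378. ] x [ 0.325 -0.946 -0.001] z [ 0.     0.001 -1.   ] j [-7.570e-01  2.790e-01  1.615e+00  1.000e-03  1.248e+00  2.053e+00] F [ 0.2 -0.5  0.3] g 1.003 0.0
[ 458.73978612 -323.49111799  346.27060646]
```

View pics/w3.png

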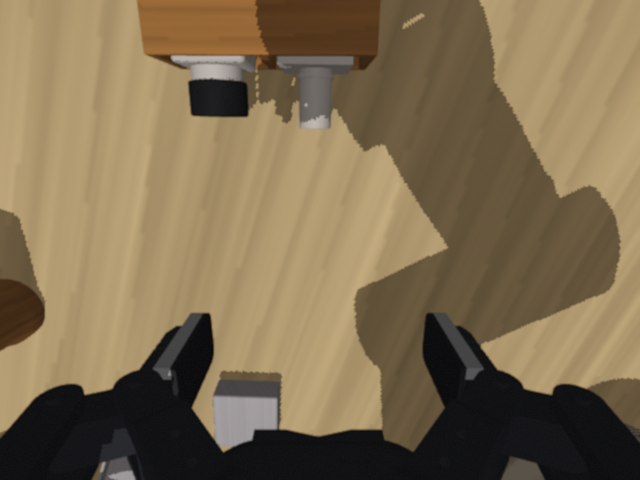

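Neck spans u≈299–332, v≈66 (shoulder)–128 (mouth); cap at (219,97) with its edge at u≈248.

```bash
python3 - <<'E'
from h import *
z=load('w3');p=z['p'].astype(np.float32)
for v in(76,90,104,116,124):
    r=p[v,285:345].sum(1);hsv=cv2.cvtColor(p[v:v+1,285:345].astype(np.uint8),cv2.COLOR_RGB2HSV)[0,:,1]
    k=np.where(hsv<45)[0]+285;c=k.mean();print(v,k.min(),k.max(),on(z,(k.min()+k.max())/2,v,32).round(1))
print('mouth',on(z,314.5,129,32),on(z,314.5,129,19),on(z,314.5,129,45))
print('shoulder top',on(z,315,58,59),'shoulder at neck',on(z,315,69,45), 'rack front',on(z,145,53,73),on(z,378,56,73))
print('cap edge',on(z,248,100,32),on(z,248,100,45),'rack right inner',on(z,362,66,5))
E
```

```text
76 298 332 [ 472.5 -356.3   32. ]
90 299 330 [ 469.6 -346.6   32. ]
104 300 330 [ 465.9 -336.8   32. ]
116 300 329 [ 463.4 -328.1   32. ]
124 300 329 [ 461.4 -322.2   32. ]
mouth [ 460.10691278 -318.55189911   32.        ] [ 460.16346483 -318.34758523   19.        ] [ 460.05036073 -318.75621298   45.        ]
shoulder top [ 475.12444272 -364.56990606   59.        ] shoulder at neck [ 473.52393467 -359.52939174   45.        ] rack front [ 583.40330802 -328.33336243   73.        ] [ 434.57784735 -377.49474871   73.        ]
cap edge [ 517.70113869 -322.23688096   32.        ] [ 515.2621655  -322.28876326   45.        ] rack right inner [ 438.54375245 -379.43981277    5.        ]
```

```bash
python3 -c "
from h import *
print(rel([468.4,-344.2,280],down(np.radians(-72))))"
```

```text
[ 1.02e+00 -2.50e-02  9.82e-01 -1.00e-03  1.00e-03  2.20e-02]
```

```bash
python3 -m crank '[[0.5,-0.02,0.3,0,0,0.02,0.4],[1,-0.025,0.6,0,0,0.02,0.4],[1,-0.025,0.98,0,0,0.02,0.4],[1,-0.025,0.98,0,0,0.02,0.4],[1,-0.025,0.98,0,0,0.02,0.4]]' 80 >/dev/null; python3 -c "
from h import *
st();print(rel([468.4,-344.2,186],down(np.radians(-72))))"
```

```text
t 9.0 p [ 467.7 -342.3  281.3] x [ 0.309 -0.951 -0.001] z [ 0.001  0.001 -1.   ] j [-8.340e-01  5.500e-01  1.483e+00  1.000e-03  1.109e+00  1.993e+00] F [-0.2  0.4  1.3] g 0.6 0.0
[ 0.021 -0.     0.953 -0.001  0.001 -0.   ]
```

```bash
python3 -m crank '[[0.02,0,0.4,0,0,0,0.4],[0.02,0,0.75,0,0,0,0.4],[0.02,0,0.95,0,0,0,0.4],[0.02,0,0.95,0,0,0,0.4],[0.02,0,0.95,0,0,0,0.4]]' 80; python3 -c "
from h import *
st()"
```

```text
time_s: 9.5
eef_pos: [468.8, -344.9, 188.8]
ee_rot: [-0.0, 0.809, -0.588, 0.002]
force: [0.6, -1.1, -0.2]
grip_width: 0.6
grip_force: 0.0
t 9.5 p [ 468.8 -344.9  188.8] x [ 0.308 -0.951  0.004] z [ 0.004 -0.003 -1.   ] j [-8.360e-01  6.820e-01  1.538e+00  1.000e-03  9.170e-01  1.992e+00] F [ 0.6 -1.1 -0.2] g 0.6 0.0
```

```bash
python3 -m crank '[[0,0,0.02,0,0,0,0.4],[0,0,0.02,0,0,0,0.8],[0,0,0.02,0,0,0,0.8],[0,0,0.02,0,0,0,0.8],[0,0,0.02,0,0,0,0.8],[0,0,0.02,0,0,0,0.8],[0,0,0.02,0,0,0,0.8]]' 80; python3 -m crank '[[-0.1,0,-0.01,0,0,0,0.8],[-0.25,0,-0.01,0,0,0,0.8],[-0.45,0,-0.01,0,0,0,0.8],[-0.7,0,-0.01,0,0,0,0.8],[-0.7,0,-0.01,0,0,0,0.8]]'; python3 -m crank '[[-0.25,0,0,0,0,0,0.8],[-0.5,0,0,0,0,0,0.8],[-0.7,0,0,0,0,0,0.8],[-0.7,0,0,0,0,0,0.8],[-0.7,0,-0.2,0,0,0,0.8]]';python3 -c "
from h import *
st()"
```

```text
time_s: 10.2
eef_pos: [468.3, -345.2, 185.3]
ee_rot: [-0.0, 0.808, -0.589, 0.001]
force: [-0.6, 1.7, 6.8]
grip_width: 0.277
grip_force: 78.0
time_s: 10.7
eef_pos: [445.9, -275.8, 185.0]
ee_rot: [-0.001, 0.809, -0.588, -0.001]
force: [-0.5, 1.3, 1.3]
grip_width: 0.275
grip_force: 78.8
time_s: 11.2
eef_pos: [424.8, -211.5, 203.8]
ee_rot: [-0.001, 0.808, -0.589, -0.001]
force: [0.4, 0.0, -1.5]
grip_width: 0.279
grip_force: 78.7
t 11.2 p [ 424.8 -211.5  203.8] x [ 0.307 -0.952 -0.003] z [-0.001  0.002 -1.   ] j [-7.100e-01  4.790e-01  1.863e+00  1.000e-03  8.020e-01  2.119e+00] F [ 0.4  0.  -1.5] g 0.279 78.7
```

```bash
python3 -m crank '[[0,0,-0.4,0,0,0,0.8],[0,0,-0.8,0,0,0,0.8],[0,0,-1,0,0,0,0.8],[0,0,-1,0,0,0,0.8],[0,0,-1,0,0,0,0.8]]'>/dev/null; python3 -c "
from h import *
st()
p,R0,_=pose();g=np.array([500,-60,390.])
R=R0
for i in range(4):
    Rb=Ro.from_rotvec([0,0,np.radians(152/4)])*R if i<3 else down(np.radians(80))
    q=p+(g-p)/(4-i);print(rel(q,Rb,p,R).tolist());p,R=q,Rb
"
```

```text
t 11.7 p [ 424.9 -212.1  304.3] x [ 0.306 -0.952  0.   ] z [ 0.001  0.    -1.   ] j [-7.110e-01  3.140e-01  1.780e+00  1.000e-03  1.046e+00  2.119e+00] F [ 0.   0.5 -2. ] g 0.279 78.9
[-0.304, -0.295, -0.214, 0.0, -0.001, -0.844]
[-0.058, -0.42, -0.214, 0.0, -0.001, -0.844]
[0.213, -0.367, -0.214, 0.0, -0.001, -0.844]
[0.394, -0.158, -0.214, -0.001, -0.001, -0.848]
```

```bash

python3 -m crank '[[-0.06,-0.06,-0.04,0,0,-0.17,0.8],[-0.12,-0.12,-0.09,0,0,-0.34,0.8],[-0.18,-0.18,-0.13,0,0,-0.51,0.8],[-0.24,-0.24,-0.17,0,0,-0.68,0.8],[-0.304,-0.295,-0.214,0,0,-0.844,0.8]]'>/dev/null
python3 -m crank '[[-0.01,-0.08,-0.04,0,0,-0.17,0.8],[-0.02,-0.17,-0.09,0,0,-0.34,0.8],[-0.04,-0.25,-0.13,0,0,-0.51,0.8],[-0.05,-0.34,-0.17,0,0,-0.68,0.8],[-0.058,-0.42,-0.214,0,0,-0.844,0.8]]'>/dev/null
python3 -m crank '[[0.04,-0.07,-0.04,0,0,-0.17,0.8],[0.08,-0.15,-0.09,0,0,-0.34,0.8],[0.13,-0.22,-0.13,0,0,-0.51,0.8],[0.17,-0.29,-0.17,0,0,-0.68,0.8],[0.213,-0.367,-0.214,0,0,-0.844,0.8]]'>/dev/null
python3 -m crank '[[0.08,-0.03,-0.04,0,0,-0.17,0.8],[0.16,-0.06,-0.09,0,0,-0.34,0.8],[0.24,-0.1,-0.13,0,0,-0.51,0.8],[0.32,-0.13,-0.17,0,0,-0.68,0.8],[0.394,-0.158,-0.214,0,0,-0.848,0.8],[0.394,-0.158,-0.214,0,0,-0.848,0.8]]'>/dev/null
cat >> h.py <<'E'
def hor(a):
    z=np.array([np.cos(a),np.sin(a),0]);x=[0,0,1.];return Ro.from_matrix(np.column_stack([x,np.cross(z,x),z]))
E
python3 -c "
from h import *
st();seq([520,40,250],hor(np.radians(80)),2,off=155)"
```

```text
t 13.8 p [500.5 -59.5 389.3] x [0.173 0.985 0.   ] z [-0.     0.001 -1.   ] j [-0.351  0.279  1.584  0.     1.279 -0.178] F [ 0.5  0.3 -2. ] g 0.278 78.8
[-0.589, 0.01, 0.376, -0.001, 1.0, 0.0]
[-0.682, 0.009, 0.756, -0.001, 1.0, 0.0]
```

```bash

python3 -m crank '[[-0.1,0,0.06,0,0.16,0,0.8],[-0.2,0,0.13,0,0.33,0,0.8],[-0.3,0,0.19,0,0.5,0,0.8],[-0.4,0,0.25,0,0.67,0,0.8],[-0.5,0,0.31,0,0.84,0,0.8],[-0.589,0.01,0.376,0,1,0,0.8],[-0.589,0.01,0.376,0,1,0,0.8]]'
python3 -c "
from h import *
st();print(rel([520,40,250],hor(np.radians(80)),off=155))"
```

```text
time_s: 14.5
eef_pos: [490.5, -119.5, 350.7]
ee_rot: [-0.247, 0.71, 0.591, 0.293]
force: [-1.0, -0.3, -1.5]
grip_width: 0.273
grip_force: 78.9
t 14.5 p [ 490.5 -119.5  350.7] x [0.13  0.693 0.709] z [ 0.124  0.698 -0.706] j [-0.582  0.36   1.647  0.71   1.526 -0.579] F [-1.  -0.3 -1.5] g 0.273 78.9
[-0.663  0.018  0.762  0.005  0.997 -0.009]
```

```bash

python3 -m crank '[[-0.1,0,0.12,0,0.16,0,0.8],[-0.2,0,0.25,0,0.33,0,0.8],[-0.3,0.01,0.38,0,0.5,0,0.8],[-0.42,0.015,0.5,0,0.67,0,0.8],[-0.55,0.018,0.64,0,0.84,0,0.8],[-0.663,0.018,0.762,0.005,1,-0.009,0.8],[-0.663,0.018,0.762,0.005,1,-0.009,0.8],[-0.663,0.018,0.762,0.005,1,-0.009,0.8]]'
python3 - <<'E'
from h import *
st();snap('side','s4');snap('top','t4')
a=cv2.imread('pics/t4.png')[130:330,120:390];b=cv2.imread('pics/s4.png')[180:430,150:480]
cv2.imwrite('pics/c4.png',cv2.hconcat([cv2.resize(a,(400,300)),cv2.resize(b,(400,300))]))
E
```

```text
time_s: 15.3
eef_pos: [494.1, -111.1, 252.4]
ee_rot: [-0.454, 0.541, 0.458, 0.54]
force: [0.6, 0.0, -1.0]
grip_width: 0.277
grip_force: 79.1
t 15.3 p [ 494.1 -111.1  252.4] x [-0.003  0.005  1.   ] z [ 0.168  0.986 -0.005] j [-0.607  0.608  1.749  1.247  1.872 -0.84 ] F [ 0.6  0.  -1. ] g 0.277 79.1
```

View pics/c4.png

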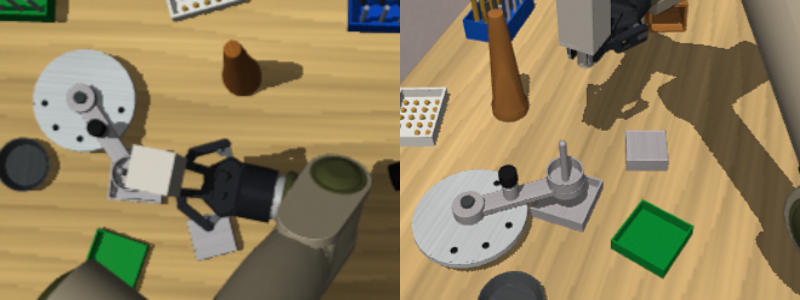

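The bottle hangs mouth down in the gripper, base square at full-image top px ≈(222,243), mouth in side px ≈(303,232); peg in side px ≈(284,300–325).

```bash
python3 - <<'E'
from h import *
v,u=np.mgrid[:480,:640]
z=load('t4');P=cloud(z)
m=((P[...,2]>340)&(P[...,2]<390)&(abs(u-222)<30)&(abs(v-243)<30)).astype(np.uint8)
c=max(cv2.findContours(m,0,1)[0],key=cv2.contourArea);r=cv2.minAreaRect(c);print(r,[on(z,*r[0],h).round(1) for h in(368,372)],np.median(P[m>0],0).round(1))
print('top peg tip z143 pts',np.median(P[(P[...,2]>125)&(P[...,2]<150)&(abs(u-205)<25)&(abs(v-250)<25)],0) )
z=load('s4');P=cloud(z)
q=P[...,2]
for n,(a,b,c,d),lo,hi in[('peg',(265,300,290,345),100,150),('neck',(280,330,215,245),150,260)]:
    m=(u>a)&(u<b)&(v>c)&(v<d)&(q>lo)&(q<hi)
    for k in range(lo,hi,10):
        mm=m&(q>=k)&(q<k+10)
        if mm.sum()>4: print(n,k,mm.sum(),np.median(P[mm],0).round(1),'u',u[mm].min(),u[mm].max(),'v',v[mm].min(),v[mm].max())
a=cv2.imread('pics/s4.png')[190:340,240:360];cv2.imwrite('pics/c5.png',cv2.resize(a,(480,600),interpolation=2))
E
```

```text
((222.71153259277344, 242.94232177734375), (32.35915756225586, 29.02518653869629), 11.309932708740234) [array([517.6,  37.7, 368. ]), array([517.3,  37. , 372. ])] [517.4  37.4 370.8]
top peg tip z143 pts [528.7949471  126.14168069 142.2241986 ]
peg 100 23 [525.9 134.1 103.7] u 282 288 v 313 317
peg 110 23 [527.  134.2 114.9] u 282 287 v 309 314
peg 120 23 [526.  134.6 125.5] u 282 287 v 306 310
peg 130 25 [527.  134.2 135.5] u 281 287 v 301 306
peg 140 31 [528.2 133.2 145.1] u 281 287 v 297 302
neck 220 14 [516.5  51.7 228.7] u 297 310 v 233 236
neck 230 38 [520.   52.2 233.6] u 296 310 v 228 236
neck 240 123 [510.3  52.  246.8] u 288 329 v 220 234
neck 250 177 [497.7  50.4 255. ] u 288 329 v 216 231
```

View pics/c5.png

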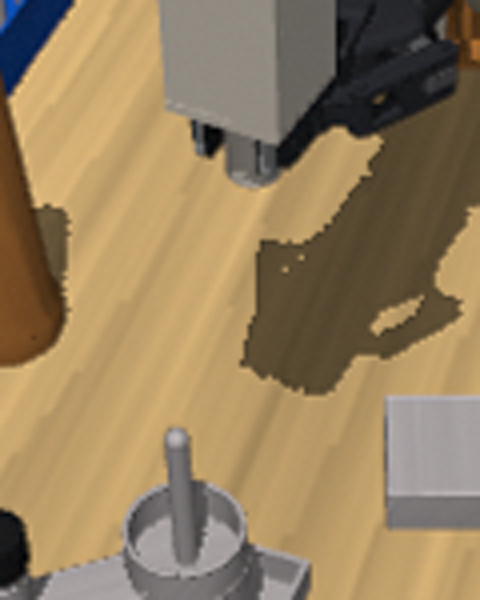

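```bash
cat >> h.py <<'E'
def proj(z,p):
    c=(z['T'][:3,:3]@np.atleast_2d(p).T).T+z['T'][:3,3];c=c*[1,-1,-1];q=c@z['K'].T;return q[:,:2]/q[:,2:]
E
python3 - <<'E'
from h import *
z=load('s4');t=np.linspace(0,2*np.pi,73)
rim=lambda c,r:proj(z,np.array(c)+r*np.c_[np.cos(t),np.sin(t),0*t])
q=rim([520,42,225],13);print('mouth pred u',q[:,0].min(),q[:,0].max(),'vmax',q[:,1].max())
print('obs 296.75 309.25 236.4')
print('tip pred',proj(z,[530.7,128.7,145.5]),'obs ~',240+177/4,190+429/4)
q=rim([530.7,128.7,82],29);print('cup rim',q[:,0].min(),q[:,0].max(),q[:,1].min(),'obs',240+124/4,240+246/4,190+480/4)
# px per mm
print(proj(z,[[520,42,225],[530,42,225],[520,52,225],[520,42,235]]))
E
```

```text
mouth pred u 295.3613480447966 309.94029108357614 vmax 238.32041163283301
obs 296.75 309.25 236.4
tip pred [[282.99940697 297.51137414]] obs ~ 284.25 297.25
cup rim 269.259384842308 300.73424145606276 309.1398531772809 obs 271.0 301.5 310.0
[[302.65390863 233.58630153]
 [297.33887804 232.6006123 ]
 [300.88673181 237.0778002 ]
 [302.46741084 229.2511468 ]]
```

```bash
python3 -c "
from h import *
print(rel([503.6,-22.2,192],hor(np.radians(80))))"
```

```text
[-0.609 -0.06   0.896 -0.007  0.005  0.009]
```

```bash
python3 -m crank '[[-0.1,-0.03,0.4,-0.007,0.005,0.009,0.8],[-0.3,-0.06,0.75,-0.007,0.005,0.009,0.8],[-0.5,-0.06,0.896,-0.007,0.005,0.009,0.8],[-0.6,-0.06,0.896,-0.007,0.005,0.009,0.8],[-0.6,-0.06,0.896,-0.007,0.005,0.009,0.8],[-0.6,-0.06,0.896,-0.007,0.005,0.009,0.8]]'
python3 - <<'E'
from h import *
st();snap('side','s6')
a=cv2.imread('pics/s6.png')[210:350,230:350];cv2.imwrite('pics/c6.png',cv2.resize(a,(514,600),interpolation=2))
E
```

```text
time_s: 16.0
eef_pos: [503.8, -23.0, 193.2]
ee_rot: [-0.455, 0.541, 0.454, 0.543]
force: [-0.5, 0.3, -1.7]
grip_width: 0.276
grip_force: 79.0
t 16.0 p [503.8 -23.  193.2] x [-0.001 -0.003  1.   ] z [0.175 0.985 0.003] j [-0.443  0.701  1.808  1.355  1.73  -0.956] F [-0.5  0.3 -1.7] g 0.276 79.0
```

View pics/c6.png

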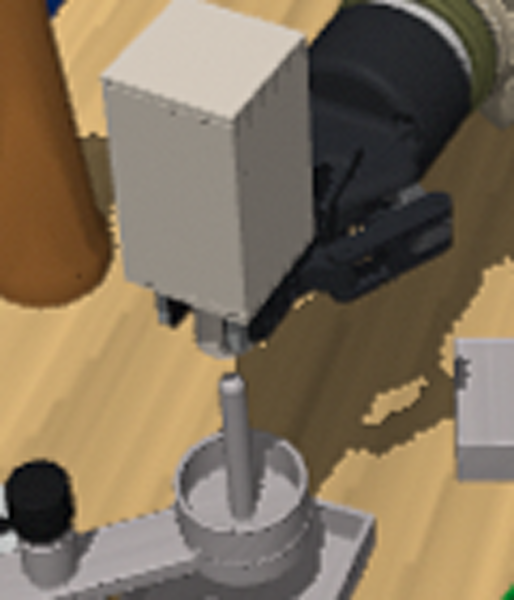

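```bash
python3 - <<'E'
from h import *
z=load('s6');t=np.linspace(0,2*np.pi,73)
rim=lambda c,r:proj(z,np.array(c)+r*np.c_[np.cos(t),np.sin(t),0*t])
for c in([530.9,129.7,165.7],[530.9,127.7,165.7],[528.9,129.7,165.7]):
    q=rim(c,13);print(c,q[:,0].min().round(2),q[:,1].max().round(2))
print('tip',proj(z,[530.7,128.7,145.5]))
p=z['p'].astype(int)
for v in range(284,300): print(v,p[v,268:296].sum(1).tolist())
E
```

```text
[530.9, 129.7, 165.7] 274.51 295.46
[530.9, 127.7, 165.7] 274.92 294.63
[528.9, 129.7, 165.7] 275.59 295.7
tip [[282.99940697 297.51137414]]
284 [322, 174, 29, 54, 184, 383, 495, 356, 268, 287, 290, 299, 302, 282, 226, 382, 412, 415, 411, 347, 199, 44, 52, 64, 71, 68, 88, 92]
285 [349, 219, 70, 175, 378, 512, 487, 350, 269, 291, 297, 298, 305, 272, 99, 242, 244, 291, 357, 318, 91, 52, 52, 67, 86, 69, 101, 167]
286 [463, 389, 257, 364, 505, 499, 474, 334, 265, 285, 293, 303, 311, 281, 131, 238, 234, 218, 193, 148, 46, 64, 62, 56, 68, 70, 152, 235]
287 [468, 473, 483, 485, 492, 492, 465, 317, 264, 292, 294, 300, 308, 278, 149, 251, 260, 249, 201, 160, 50, 63, 58, 55, 72, 118, 204, 228]
288 [460, 471, 477, 480, 486, 489, 471, 388, 259, 287, 288, 292, 302, 290, 197, 296, 347, 304, 205, 166, 59, 57, 47, 53, 113, 189, 235, 224]
289 [462, 471, 476, 484, 486, 484, 457, 355, 280, 311, 317, 328, 330, 283, 194, 279, 346, 307, 207, 199, 127, 95, 131, 219, 180, 233, 226, 223]
290 [468, 474, 480, 488, 484, 477, 480, 462, 375, 406, 424, 436, 418, 280, 197, 228, 341, 325, 209, 223, 251, 200, 277, 44
[... 627 characters left out ...]
 468, 473, 479, 488, 495, 506, 499, 486, 484, 490, 480, 493, 459, 215, 224, 231, 231, 228, 229, 223, 225, 223, 224, 231]
296 [486, 482, 475, 469, 471, 474, 478, 491, 499, 503, 493, 490, 485, 481, 443, 441, 408, 208, 221, 231, 230, 224, 223, 222, 222, 223, 223, 233]
297 [483, 477, 471, 469, 474, 479, 487, 495, 501, 498, 486, 485, 486, 432, 268, 237, 215, 268, 209, 227, 227, 227, 226, 223, 224, 228, 226, 227]
298 [479, 469, 467, 469, 474, 483, 489, 498, 501, 491, 483, 487, 471, 363, 291, 321, 382, 469, 256, 219, 224, 227, 223, 224, 227, 226, 227, 227]
299 [475, 467, 468, 469, 476, 485, 493, 501, 495, 489, 489, 487, 463, 408, 527, 572, 574, 495, 400, 197, 227, 223, 223, 228, 225, 233, 231, 223]
```

```bash
python3 -m crank '[[0,-0.008,0.006,0.003,0,0.002,0.8],[-0.1,-0.008,0.006,0.003,0,0,0.8],[-0.2,-0.008,0.006,0.003,0,0,0.8],[-0.3,-0.008,0.006,0.003,0,0,0.8],[-0.4,-0.008,0.006,0.003,0,0,0.8],[-0.4,-0.008,0.006,0.003,0,0,0.8]]'
python3 -c "
from h import *
st()"
```

```text
time_s: 16.65
eef_pos: [502.6, -21.1, 150.8]
ee_rot: [-0.457, 0.541, 0.453, 0.542]
force: [-0.9, -0.6, -1.0]
grip_width: 0.277
grip_force: 79.0
t 16.65 p [502.6 -21.1 150.8] x [ 0.002 -0.005  1.   ] z [0.172 0.985 0.004] j [-0.441  0.79   1.804  1.343  1.713 -1.036] F [-0.9 -0.6 -1. ] g 0.277 79.0
```

```bash
python3 -m crank '[[-0.1,0.005,-0.01,0,0,0,0.8],[-0.2,0.005,-0.01,0,0,0,0.8],[-0.3,0.005,-0.01,0,0,0,0.8],[-0.4,0.005,-0.01,0,0,0,0.8],[-0.46,0.005,-0.01,0,0,0,0.8],[-0.46,0.005,-0.01,0,0,0,0.8]]'
python3 - <<'E'
from h import *
st();snap('side','s7')
a=cv2.imread('pics/s7.png')[210:370,220:340];cv2.imwrite('pics/c7.png',cv2.resize(a,(450,600),interpolation=2))
E
```

```text
time_s: 17.25
eef_pos: [503.0, -22.0, 105.4]
ee_rot: [-0.457, 0.54, 0.454, 0.542]
force: [-0.2, -0.5, -1.5]
grip_width: 0.278
grip_force: 79.0
t 17.25 p [503.  -22.  105.4] x [ 0.001 -0.005  1.   ] z [0.172 0.985 0.004] j [-0.442  0.891  1.782  1.331  1.695 -1.115] F [-0.2 -0.5 -1.5] g 0.278 79.0
```

View pics/c7.png

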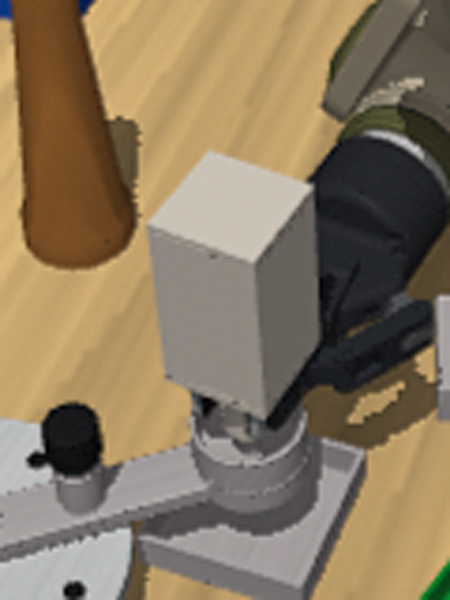

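```bash
python3 -m crank '[[-0.04,0,0,0,0,0,0.8],[-0.09,0,0,0,0,0,0.8],[-0.09,0,0,0,0,0,0.8],[-0.09,0,0,0,0,0,0.8]]'
python3 -c "
from h import *
st()"
```

```text
time_s: 17.7
eef_pos: [503.2, -22.0, 97.2]
ee_rot: [-0.456, 0.54, 0.454, 0.542]
force: [-0.2, -0.2, -2.1]
grip_width: 0.276
grip_force: 79.0
t 17.7 p [503.2 -22.   97.2] x [ 0.    -0.004  1.   ] z [0.172 0.985 0.004] j [-0.442  0.909  1.777  1.33   1.692 -1.129] F [-0.2 -0.2 -2.1] g 0.276 79.0
```

```bash
python3 -m crank '[[0,0,0,0,0,0,0],[0,0,0,0,0,0,0],[0,0,0,0,0,0,0],[0,0,0,0,0,0,0],[0,0,0,0,0,0,0],[0,0,0,0,0,0,0],[0,0,0,0,0,0,0],[0,0,0,0,0,0,0]]' 20
python3 - <<'E'
from h import *
st();snap('side','s8');snap('top','t8')
a=cv2.imread('pics/s8.png')[210:370,220:340];b=cv2.imread('pics/t8.png')[190:290,150:280]
cv2.imwrite('pics/c8.png',cv2.hconcat([cv2.resize(a,(330,440),interpolation=2),cv2.resize(b,(440,440))]))
z=load('t8');P=cloud(z);v,u=np.mgrid[:480,:640]
m=(P[...,2]>170)&(P[...,2]<230)&(abs(u-214)<25)&(abs(v-245)<25);print(m.sum(),np.median(P[m],0).round(1))
E
```

```text
time_s: 18.5
eef_pos: [503.2, -22.0, 97.3]
ee_rot: [-0.456, 0.54, 0.454, 0.542]
force: [0.2, 0.2, -0.1]
grip_width: 0.998
grip_force: 0.0
t 18.5 p [503.2 -22.   97.3] x [-0.    -0.004  1.   ] z [0.172 0.985 0.004] j [-0.442  0.909  1.777  1.33   1.692 -1.129] F [ 0.2  0.2 -0.1] g 0.998 0.0
537 [525.3 116.2 204.5]
```

View pics/c8.png

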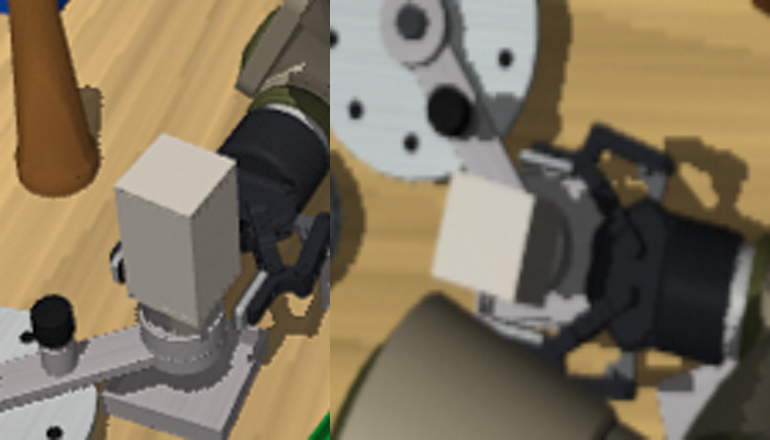

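```bash
python3 -m crank '[[0,0,-0.2,0,0,0,0],[0,0,-0.5,0,0,0,0],[0,0,-0.8,0,0,0,0],[0,0,-0.9,0,0,0,0],[0.3,0,-0.95,0,0,0,0],[0.7,0,-0.95,0,0,0,0],[0.7,0,-0.95,0,0,0,0],[0.7,0,-0.95,0,0,0,0],[0.7,0,-0.95,0,0,0,0]]'
python3 - <<'E'
from h import *
st();snap('side','s9');snap('top','t9')
z=load('t9');P=cloud(z);v,u=np.mgrid[:480,:640]
m=((P[...,2]>199)&(P[...,2]<212)&(abs(u-200)<40)&(abs(v-243)<30)).astype(np.uint8)
c=max(cv2.findContours(m,0,1)[0],key=cv2.contourArea);r=cv2.minAreaRect(c);print(r,on(z,*r[0],206),np.median(P[m>0],0),P[m>0][:,2].std())
q=P[m>0];A=np.c_[q[:,:2],np.ones(len(q))];print('slope',np.linalg.lstsq(A,q[:,2],rcond=None)[0])
k=(z['p'].astype(int).sum(2)<110)&(abs(u-178)<20)&(abs(v-215)<20)&(P[...,2]>90);print('knob',k.sum(),np.median(P[k],0))
E
```

```text
time_s: 19.5
eef_pos: [486.7, -115.4, 166.2]
ee_rot: [-0.457, 0.54, 0.454, 0.542]
force: [0.2, 0.4, -1.1]
grip_width: 1.001
grip_force: 0.0
t 19.5 p [ 486.7 -115.4  166.2] x [ 0.001 -0.005  1.   ] z [0.171 0.985 0.005] j [-0.622  0.772  1.77   1.193  1.823 -1.016] F [ 0.2  0.4 -1.1] g 1.001 0.0
((195.2593231201172, 242.9025115966797), (25.444185256958008, 25.186521530151367), 14.931418418884277) [525.27812562 126.09072982 206.        ] [525.27399077 126.34809    204.73558401] 2.227721744558204
slope [-1.12345818e-02 -5.47089561e-03  2.11343106e+02]
knob 110 [595.61727403 175.16631113 110.77987051]
```

```bash
python3 -c "
from rig import ticket
print(ticket.finish_job())"
```

```text
the job is handed in; nothing more can be done
None
```

The job is handed in: by my last camera check the pin is home in the hole over the square tray and the open bottle hangs upright and upside down on the peg, mouth on the cup floor, at about 19.5 s; the judge gave no verdict.

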